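# Flip the sample's status flag to done

## Robot

A 6-joint arm with a two-finger parallel gripper is mounted at the origin on the work surface. World frame = base frame: x ahead of the robot, y to its left, z up, the work surface at z = 0. Lengths are in m, angles in degrees, forces in N, time in s.
With the tool pointing down it reaches from about 0.4 to 0.825 m from the base axis. Payload 7 kg.
Tool frame: the origin (TCP) lies where the fingers leave the gripper's body, on its centre line; the fingertips stand 66 mm ahead of it and the grasp point (between the pads) lies 47 mm ahead of it; z points along the fingers, y is the direction in which the jaws open and shut (so a half turn about z gives the same grasp; the last joint's range is limited). The gripper opens to 88 mm and grips with 3 to 60 N. Pads are 19 mm wide; open, the fingers measure 130 mm over their backs; the gripper's body (78 mm by 193 mm) begins 47 mm behind the grasp point.
Start: joints at [81.308, 20.546, 0.682, 0, -70.136, -16.507], TCP at [0.287, 0.611, 0.292] pointing down, gripper open.
Joint ranges: [-176.03, 176.03], [-82.01, 121.73], [-58.28, 71.71], [-173.87, 95.51], [-174.79, -0.11], [-173.66, 173.66]. Speed limits (degrees/s): [136.94, 136.94, 172.46, 180, 180, 180].

## Interface

Orientations are given as [roll, pitch, yaw] about the fixed x, y, z axes, in that order (R = Rz(yaw) Ry(pitch) Rx(roll)).
In Python, from plant import get_obs, snapshot, close_job gives the robot as it stands.
- The arm moves only by the tool play_rows, never from a script. Its argument "series" is a list of rows, each a list of 5 numbers: the opening in per cent of the stroke, from 0 (shut) to 100 (fully open), then the shift along the tool's x, y, z in m, then the turn about the tool's z in degrees. In form: [[jaw, dx, dy, dz, spin], ...]. A call has 1 to 10 rows; each row is the pose to reach, as a shift and turn from the pose commanded when the call began, along the tool's axes at that moment; what a row does not reach only later rows make up. A row lasts 1/10 s, in which the tool goes at most 50 mm and 8.59 degrees, less where a joint would pass 70% of its speed; a pose out of reach is approached as far as the arm can. A call with a gripper value outside its range is refused whole. The fingers move at their own pace and stop on an object; the grip force is fixed at half the most. Time passes only in rows, so rows that repeat a pose let the fingers close. It gives the time, the measured TCP pose, the force and the opening at its end, in the units of the state.
- get_obs(): the state, without advancing time (a new reading comes with each control period).
- snapshot(name): name is "side" or "top" or "wrist"; returns a dict with "frame" (400x640x3 uint8, red, green, blue), "z_map" (400x640 float32, m along the optical axis (not along the pixel's ray), 0 where there is no reading), "mtx" (3x3 intrinsics, pixels), "camera_from_world" (4x4, takes a point from world to camera coordinates); the wrist camera has in their place "tool_from_camera" (4x4, takes a point from camera to tool coordinates, whose origin is the TCP and whose axes are the flange's). Camera axes: x right, y up, looking along -z (the intrinsics and any distortion apply to the point x, -y, -z); pixel columns grow to the right and rows downward; lengths in m; the calibration is good to about 2 mm. The wrist camera is an equidistant fisheye: a pixel r from the principal point sees the ray r / f radians off the axis. A picture is of the moment at which its call begins: read the wrist's pose just before it.
- close_job(): hands the job in, once; it reports no verdict.
The state is a dict: "clock": time; "joint_pos": joint angles; "qvel": joint speeds; "tau": joint torques, N m; "tool_pos": TCP position; "orientation": TCP orientation; "force": force on the tool from outside, world axes, zero at the start; "moment": the same for the moment, N m; "opening": finger opening in m.
Only numpy, scipy, OpenCV 4.12 (cv2) and the standard library are available. Lean on these libraries where they do the work, as an engineer would, in place of code of your own. Each camera call takes 0.05 s, during which the arm holds its last target.

## Task

The sample in the tall bottle is finished: with the fingertips, gently push the hinged flag on the stand that carries the tall bottle right over its hinge, without squeezing or forcing it, until it lies flat on the far side with its tick face up. Leave the flag on the tub's stand as it is, do not pick up or shift the bottle, the tub, the tip box or the amber bottle, and finish with the hand clear.

Things in the scene. Friction and masses are not known exactly. Their poses are not given: they have to be found in the camera images.
- bottle_stand: Fixed flag stand carrying the tall bottle. Aluminium base 290 x 124 x 10 mm: 70 mm from hinge to robot side, 220 mm to far side. Two steel uprights 22 x 8 mm, 78 mm tall, centres 50 mm either side of the flag's middle on y; 4 slim rest posts under the flag, 45 mm before and beyond the hinge. Origin on the bench, right under the hinge's middle; axes as bottle_hinge.
- bottle_hinge (a point): Middle of the hinge pin of the flag on the bottle's stand, on the pin's axis, 65 mm above the bench. x points level from the hinge towards the bottle's end (away from the robot, within 0.4 rad of straight ahead), y to the left along the pin, z up.
- bottle_flag (a joint): Flag hinge on the bottle's stand, rad. 0 = flat on the robot's side (stand's -x), ring face up; 1.57 = upright; 3.14 = flat on the far side at its firm stop, tick face up. Starts at 0 to 0.3. Stiff, about 0.055 N m: it stays where it is left, and 1 to 2 N at the free end move it. Flag: white plate, 80 mm from hinge axis to free end, 80 mm wide, 5 mm thick, 60 g.
- bottle_fin (a point): Middle of the outer face of the fin on that flag; moves with it. The fin, 5 mm thick and 80 mm wide, is square to the plate at its free end, on the ring face only: up 40 mm from the plate's middle plane at joint 0, hanging below at 3.14. This point is 80 mm from the hinge axis along the plate and 20 mm up from its middle plane. The tick face is plain but for a 2 mm relief.
- tub_hinge (a point): Middle of the hinge pin of the flag stand that carries the low tub, 65 mm above the bench. Same kind of stand; its x axis points from the hinge to the tub. The two stands stand side by side, and either can be the left one.
- tub_flag (a joint): Hinge of the flag on the tub's stand, rad; same kind of flag, 0 = ring face up on the robot's side. To be left as it is.
- tub_fin (a point): On the flag of the tub's stand: middle of the outer face of its fin, as on the other flag.
- bottle: Tall slim white plastic bottle with cap, 54 mm across, 125 mm tall, standing loose on the far end of its stand, about 170 mm beyond the hinge. Origin at the centre of its underside, z up.
- tub: Low wide white lidded tub, 84 mm across, 70 mm tall, standing loose on the far end of the other stand, about 170 mm beyond its hinge. Origin at the centre of its underside, z up.
- tip_box: Loose pipette-tip box, 120 x 85 x 63 mm, clear body and yellow tips, on the bench at the left. Origin at the centre of its underside.
- reagent: Loose amber glass bottle, 60 mm across, 110 mm tall, on the bench at the right. Origin at the centre of its underside.
Not all that is in view belongs to the job. Leave any green look-alike of the tub alone.

How it is judged (in metres and radians):
On the way:
1. the flag on the bottle's stand has been pushed up past upright (value of joint bottle_flag above 1.6 rad).
At the end, for the whole second after the job is handed in: The flag on the bottle's stand lies on the far side within 0.14 rad (8 degrees) of flat (joint above 3.0) and is still; the flag on the tub's stand has moved less than 15 mm at its fin; bottle and tub stand upright, and they, the tip box and the amber bottle are within 20 mm of where they were (value of joint bottle_flag above 3 rad and velocity of joint bottle_flag between -0.05 and 0.05 rad/s and distance of tub_fin from where it was at the start of the episode below 0.015 m and not (distance of bottle from where it was at the start of the episode above 0.02 m) and not (distance of tub from where it was at the start of the episode above 0.02 m) and not (distance of tip_box from where it was at the start of the episode above 0.02 m) and not (distance of reagent from where it was at the start of the episode above 0.02 m) and angle between each of bottle, tub's own z axis and vertical below 0.1 rad); the robot touches nothing.
It fails at once if the flag or its stand is squeezed between the fingers or pressed with over 60 N (contact force between the fingers and bottle_stand above 60 N).
It fails at once if the flag on the tub's stand is moved (15 mm or more at its fin) (distance of tub_fin from where it was at the start of the episode above 0.015 m).
It fails at once if the bottle, tub, tip box or amber bottle is lifted or shifted by more than 20 mm (distance of any of bottle, tub, tip_box, reagent from where it was at the start of the episode above 0.02 m).
It also fails if it takes over 48 s, if anything falls off the work surface, if the arm or the gripper's body presses on something with over 40 N, if the wrist force passes 120 N, or if a joint passes its speed limit or range.

## Working session

There is one attempt and no reset: what is moved stays moved. The work goes in short steps, Python scripts to look and compute and a tool call to move; the robot and the scene stay as the last step left them, time stands still between calls to the robot, and variables do not carry over. Pictures are saved under pics/ and viewed, and the job is handed in when it is done.

Besides the shell and the picture viewer there is one more tool, called as name(argument=value, ...), one argument or row to a line, values as JSON. play_rows: Moves the arm, as the interface text tells. Its arguments: {"type":"object","properties":{"series":{"type":"array"}},"required":["series"]}

```bash
mkdir -p pics; python3 - <<'E'
from plant import get_obs, snapshot
import cv2,numpy as np
print(get_obs())
for n in("side","top","wrist"):
    s=snapshot(n); cv2.imwrite(f"pics/{n}0.png",s["frame"][:,:,::-1]); np.savez(f"{n}0.npz",**s)
    print(n,s["mtx"],s.get("camera_from_world"),s.keys())
E
```

```text
{'clock': 0.0, 'joint_pos': array([ 8.13095985e+01,  2.05913958e+01,  6.33937453e-01, -2.08169938e-02,
       -7.01371874e+01, -1.65075811e+01]), 'qvel': array([ 0.02405511,  0.01608541, -0.00970622, -0.00532518, -0.11360755,
       -0.00101229]), 'tau': array([ 1.22465586e-03, -5.82714951e+01,  2.93045801e+01,  6.99667364e+00,
        6.97305237e-03, -1.60160885e-04]), 'tool_pos': array([0.28722121, 0.61041285, 0.29122211]), 'orientation': array([ 1.79903694e+02, -8.13281958e-03, -2.52050649e+01]), 'force': array([ 0.27034655,  0.63410999, -0.39688256]), 'moment': array([ 0.01929395, -0.03973479, -0.0108342 ]), 'opening': 0.08784712348950302}
side [[476.78298731   0.         329.33427791]
 [  0.         476.78298731 194.14632617]
 [  0.           0.           1.        ]] [[-0.92253899 -0.38576628 -0.010305    0.63544387]
 [ 0.29704468 -0.72690608  0.61917042 -0.23944629]
 [-0.24634584  0.56814781  0.78518902 -1.24723013]
 [ 0.          0.          0.          1.        ]] dict_keys(['frame', 'z_map', 'mtx', 'camera_from_world'])
top [[438.39495355   0.         327.68290092]
 [  0.         438.39495355 202.63325079]
 [  0.           0.           1.        ]] [[ 0.00944189 -0.99995241 -0.00245482  0.00152174]
 [ 0.993579    0.00910486  0.1127735  -0.64929156]
 [-0.11274578 -0.00350385  0.99361769 -1.45150223]
 [ 0.          0.          0.          1.        ]] dict_keys(['frame', 'z_map', 'mtx', 'camera_from_world'])
wrist [[309.70691629   0.         318.28725724]
 [  0.         309.70691629 198.63058678]
 [  0.           0.           1.        ]] None dict_keys(['frame', 'z_map', 'mtx', 'tool_from_camera'])
```

View pics/top0.png

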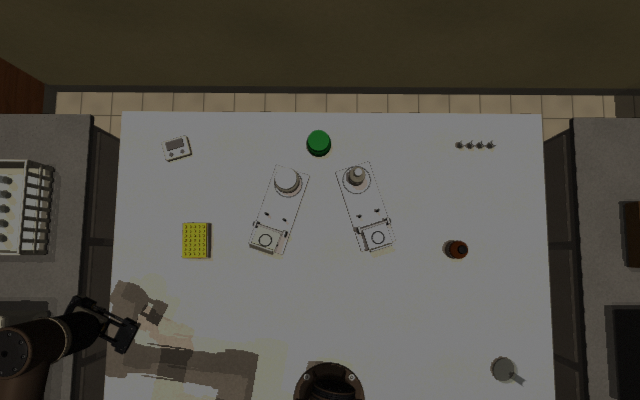

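View pics/side0.png

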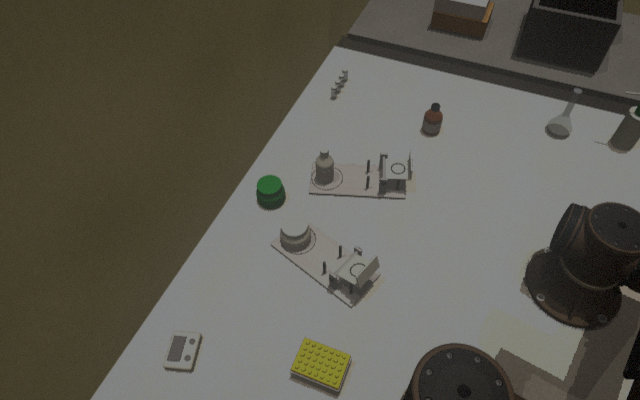

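The top view shows the bottle's stand on the right (bottle at 357,178; flag at 377,237). The tub's stand is on the left (tub at 288,182; flag at 265,240). I'll zoom in next.

```bash
python3 - <<'E'
import cv2,numpy as np
for n,(x0,x1,y0,y1) in {"top":(325,405,155,265),"side":(300,425,140,205)}.items():
    im=cv2.imread(f"pics/{n}0.png")[y0:y1,x0:x1]
    k=6 if n=="side" else 5
    im=cv2.resize(im,None,fx=k,fy=k,interpolation=cv2.INTER_CUBIC); cv2.imwrite(f"pics/{n}0z.png",im)
E
```

```text
(no output)
```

View pics/top0z.png

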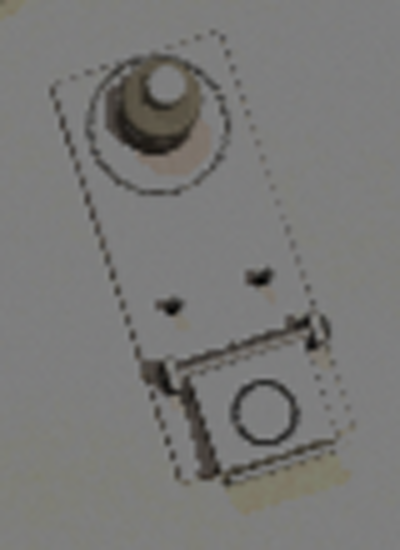

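View pics/side0z.png

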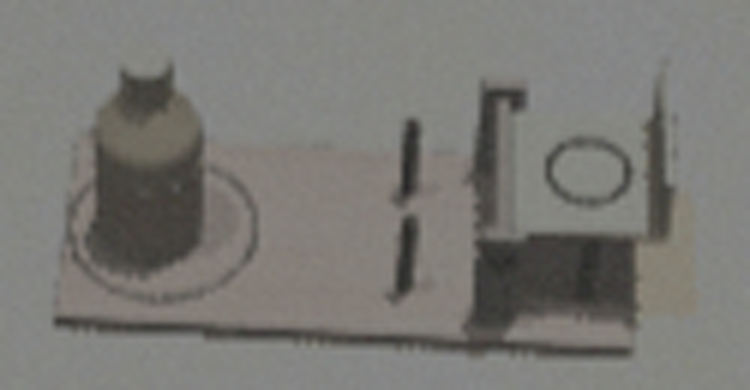

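The bottle stand's base corners are clear in the top crop: (52,85), (222,32), (182,481) and (350,430). The hinge line runs from about (175,368) to (310,325). I'll fit the pose from the corners and check it with the depth map.

```bash
cat > h.py <<'E'
import numpy as np,cv2
def ray(s,u,v,z):
    K=s["mtx"];T=s["camera_from_world"];R=T[:3,:3];t=T[:3,3]
    d=np.array([(u-K[0,2])/K[0,0],-(v-K[1,2])/K[1,1],-1]);c=-R.T@t;w=R.T@d
    return c+w*(z-c[2])/w[2]
def cloud(s):
    K=s["mtx"];T=s["camera_from_world"];R=T[:3,:3];t=T[:3,3]
    v,u=np.mgrid[0:400,0:640];Z=s["z_map"]
    P=np.stack([(u-K[0,2])/K[0,0]*Z,-(v-K[1,2])/K[1,1]*Z,-Z],-1)
    return (P-t)@R
def proj(s,P):
    K=s["mtx"];T=s["camera_from_world"];c=np.atleast_2d(P)@T[:3,:3].T+T[:3,3]
    return np.c_[K[0,0]*c[:,0]/-c[:,2]+K[0,2],-K[1,1]*c[:,1]/-c[:,2]+K[1,2]]
E
python3 - <<'E'
from h import *
s=dict(np.load("top0.npz"));sd=dict(np.load("side0.npz"))
c=[ray(s,325+x/5-.4,155+y/5-.4,.01) for x,y in((52,85),(222,32),(182,481),(350,430))]
FL,FR,NL,NR=c
for p in c: print(p.round(4))
f=(FL+FR)/2;n=(NL+NR)/2;d=f-n;print("len",np.linalg.norm(d),"wid",np.linalg.norm(FL-FR),np.linalg.norm(NL-NR))
yaw=np.arctan2(d[1],d[0]);x=np.array([np.cos(yaw),np.sin(yaw),0]);print("yaw",np.degrees(yaw), np.degrees(np.arctan2(*( (FL-FR)[[1,0]])))-90)
m=(f+n)/2; o=m-x*(.145-.07);o[2]=0;print("hinge",o)
R=np.array([[x[0],-x[1],0],[x[1],x[0],0],[0,0,1]])
for nme,S in(("top",s),("side",sd)):
    P=(cloud(S)-o)@R; ok=(S["z_map"]>0)&(abs(P[...,1])<.035)&(P[...,0]>-.095)&(P[...,0]<-.005)&(P[...,2]>.03)
    q=P[ok];print(nme,len(q))
    for a in np.arange(-.095,0,.01):
        k=q[(q[:,0]>=a)&(q[:,0]<a+.01)]; 
        if len(k):print(round(a,3),len(k),np.percentile(k[:,2],[5,50,95]).round(3))
    im=S["frame"][:,:,::-1].copy()
    th=0.0
    def W(l):return o+R@np.array(l)
    L=[]
    for a in((-.07,.062,.01),(-.07,-.062,.01),(.22,-.062,.01),(.22,.062,.01),(0,.05,.078),(0,-.05,.078),(-.045,0,.06),(.17,0,.01)):L.append(W(a))
    uv=proj(S,L);big=cv2.resize(im,None,fx=5,fy=5,interpolation=cv2.INTER_CUBIC)
    for u,v in uv: cv2.circle(big,(int(u*5+2),int(v*5+2)),3,(0,0,255),-1)
    u0,v0=(325,155) if nme=="top" else (295,130)
    cv2.imwrite(f"pics/chk_{nme}.png",np.clip(big[v0*5:(v0+110)*5,u0*5:(u0+140)*5]*1.5,0,255))
E
```

```text
[ 0.7613 -0.0168  0.01  ]
[ 0.8    -0.1353  0.01  ]
[ 0.4879 -0.1076  0.01  ]
[ 0.5237 -0.2225  0.01  ]
len 0.2889188254710302 wid 0.1246057765554083 0.12033539453277711
yaw 17.944773713027892 18.060623465308367
hinge [ 0.57185516 -0.14365628  0.        ]
top 480
-0.085 22 [0.084 0.107 0.111]
-0.075 70 [0.066 0.072 0.111]
-0.065 65 [0.064 0.07  0.075]
-0.055 65 [0.065 0.07  0.074]
-0.045 65 [0.065 0.069 0.075]
-0.035 65 [0.063 0.068 0.074]
-0.025 63 [0.065 0.069 0.073]
-0.015 65 [0.062 0.067 0.073]
side 474
-0.085 5 [0.104 0.107 0.109]
-0.075 93 [0.067 0.075 0.11 ]
-0.065 65 [0.066 0.07  0.073]
-0.055 58 [0.053 0.07  0.074]
-0.045 69 [0.053 0.068 0.073]
-0.035 60 [0.065 0.069 0.073]
-0.025 52 [0.064 0.068 0.073]
-0.015 72 [0.064 0.068 0.073][ WARN:0@0.215] global loadsave.cpp:1063 imwrite_ Unsupported depth image for selected encoder is fallbacked to CV_8U.
```

View pics/chk_side.png

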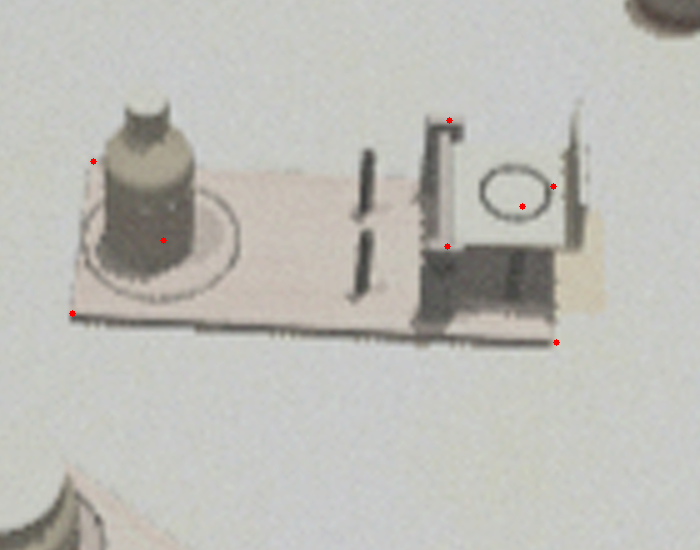

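View pics/chk_top.png

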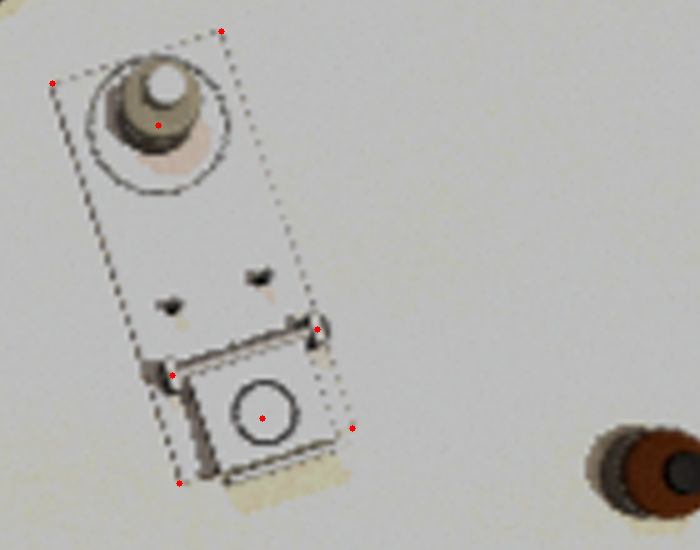

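View pics/wrist0.png

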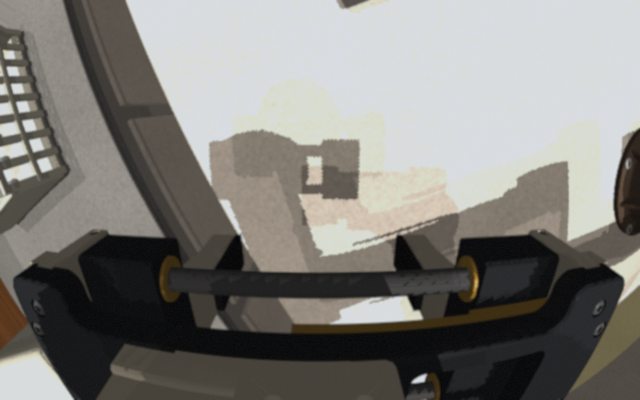

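```bash
cat >> h.py <<'E'
O=np.array([.572,-.1437,.065]);YAW=np.radians(18)
Rs=np.array([[np.cos(YAW),-np.sin(YAW),0],[np.sin(YAW),np.cos(YAW),0],[0,0,1]])
def tcp(xl,zl,yl=0):  # tip centre local (hinge frame) -> TCP world
    return O+Rs@np.array([xl,yl,zl])+[0,0,.066]
def delta(target,o):  # shift in tool axes from measured pose
    from scipy.spatial.transform import Rotation as Q
    return Q.from_euler("xyz",o["orientation"],degrees=True).as_matrix().T@(target-o["tool_pos"])
def loc(o): return Rs.T@(o["tool_pos"]-[0,0,.066]-O)
E
python3 - <<'E'
from h import *
from plant import get_obs
w=dict(np.load("wrist0.npz"));print(w["tool_from_camera"].round(3))
o=get_obs();t=tcp(-.14,.09);print(t,delta(t,o),o["tool_pos"])
E
```

```text
[[ 0.001  0.957  0.289  0.078]
 [ 1.    -0.    -0.001 -0.001]
 [-0.001  0.289 -0.957 -0.093]
 [ 0.     0.     0.     1.   ]]
[ 0.43885209 -0.18696238  0.221     ] [0.47674093 0.65686913 0.07135296] [0.2872827  0.61048299 0.29141179]
```

play_rows(
  series=[
    [0,0.03,0.04,0,-5],
    [0,0.06,0.08,0,-10],
    [0,0.09,0.12,0,-15],
    [0,0.12,0.16,0,-20],
    [0,0.15,0.2,0,-25],
    [0,0.18,0.24,0,-30],
    [0,0.21,0.28,0,-35],
    [0,0.24,0.32,0,-40],
    [0,0.27,0.36,0,-43.2],
    [0,0.27,0.36,0,-43.2],
  ],
)

```text
clock: 1.15
tool_pos: [0.3782, 0.1654, 0.2922]
orientation: [-180.0, 0.0, 17.9]
force: [0.1, 1.2, 0.7]
opening: 0.013
```

```bash
python3 - <<'E'
from h import *
from plant import get_obs
o=get_obs();t=tcp(-.14,.09);print(o["clock"],o["joint_pos"],o["orientation"],t,delta(t,o),o["tool_pos"],o["opening"])
E
```

```text
1.15 [ 5.13018113e+01 -5.32629853e+00 -2.99441007e+01 -1.21245368e-02
 -6.53968027e+01  5.65745617e+01] [-1.79998846e+02  1.82613943e-02  1.78713240e+01] [ 0.43885209 -0.18696238  0.221     ] [-0.05035669  0.35397435  0.07121471] [0.37817325 0.16539111 0.29220579] 0.013031265750199807
```

play_rows(
  series=[
    [0,-0.005,0.045,0,0],
    [0,-0.01,0.09,0,0],
    [0,-0.02,0.135,0,0],
    [0,-0.025,0.18,0,0],
    [0,-0.03,0.225,0,0],
    [0,-0.04,0.27,0,0],
    [0,-0.045,0.315,0.02,0],
    [0,-0.05,0.354,0.045,0],
    [0,-0.05,0.354,0.07,0],
    [0,-0.05,0.354,0.07,0],
  ],
)

```text
clock: 2.15
tool_pos: [0.4382, -0.1828, 0.2188]
orientation: [-179.8, 0.4, 17.8]
force: [-1.1, -0.8, 0.3]
opening: 0.0005
```

```bash
python3 - <<'E'
from h import *
from plant import get_obs,snapshot
o=get_obs();print(o["clock"],o["joint_pos"].round(1),o["orientation"],"loc tip",loc(o),o["opening"],o["force"])
s=snapshot("wrist");cv2.imwrite("pics/w1.png",np.clip(s["frame"][:,:,::-1]*1.3,0,255).astype(np.uint8))
s=snapshot("top");cv2.imwrite("pics/t1.png",cv2.resize(np.clip(s["frame"][150:270,300:420,::-1]*1.5,0,255).astype(np.uint8),None,fx=5,fy=5,interpolation=cv2.INTER_CUBIC))
E
```

```text
2.15 [ 1.100e+00  5.500e+00 -2.960e+01 -1.000e-01 -5.530e+01  1.067e+02] [-179.83398977    0.36113556   17.79234087] loc tip [-0.13930636  0.00414925  0.08779095] 0.0005393241466291779 [-1.09233389 -0.76894632  0.33011431]
```

View pics/w1.png

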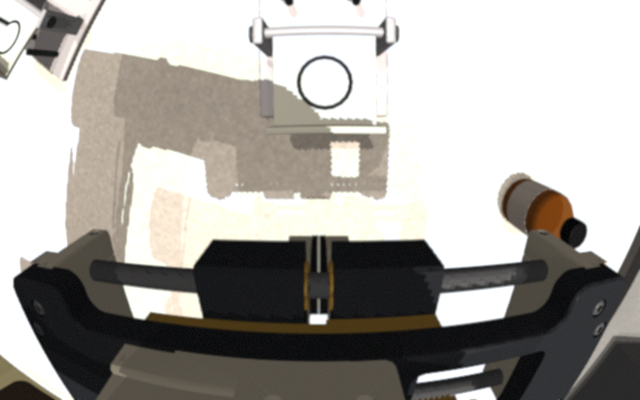

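View pics/t1.png

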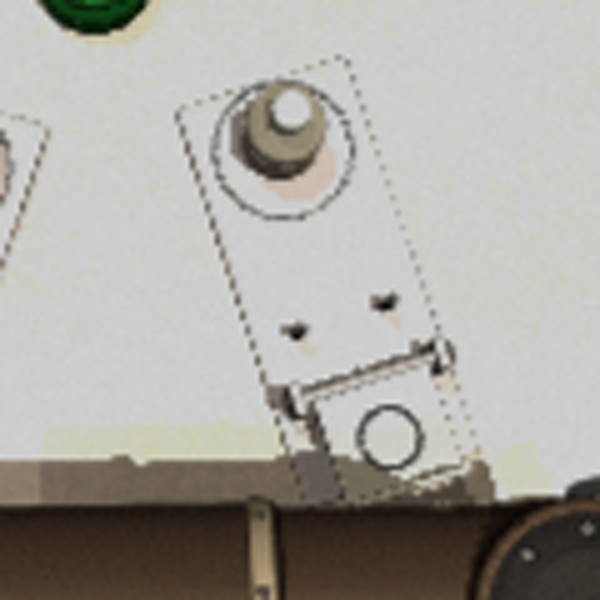

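The fingers are shut and square to the fin. The amber bottle (540,210) is clear of the hand. Next I'll lower and approach.

play_rows(
  series=[
    [0,0,0,0.03,0],
    [0,0,0,0.067,0],
    [0,0.015,0,0.067,0],
    [0,0.03,0,0.067,0],
    [0,0.042,0,0.067,0],
    [0,0.042,0,0.067,0],
    [0,0.042,0,0.067,0],
  ],
)

```text
clock: 2.95
tool_pos: [0.4811, -0.1687, 0.1561]
orientation: [180.0, -0.1, 18.0]
force: [-0.6, 0.1, -0.3]
opening: 0.0007
```

```bash
cat >> h.py <<'E'
def front(th,h): # tip centre (local x,z) with front-bottom corner on fin outer face
    t=np.radians(th);return np.array([-.080*np.cos(t)+h*np.sin(t)-.0095,.080*np.sin(t)+h*np.cos(t)])
def rear(th,h): return front(th,h)+[.019,0]
def tick(th,s):
    t=np.radians(th);return np.array([-s*np.cos(t)-.0045*np.sin(t)-.0095,s*np.sin(t)-.0045*np.cos(t)])
E
python3 - <<'E'
from h import *
from plant import get_obs,snapshot
o=get_obs();l=loc(o);print(o["clock"],o["orientation"],"loc tip",l,o["force"])
for th in range(0,100,10):
    p=front(th,.020+.016*th/90);print("F",th,p.round(4),(p-l[[0,2]]).round(4)*[1,-1])
for th in range(90,121,5):
    p=rear(th,.017+.008*(th-90)/30);print("R",th,p.round(4),(p-l[[0,2]]).round(4)*[1,-1])
s=snapshot("side");cv2.imwrite("pics/s2.png",cv2.resize(np.clip(s["frame"][120:220,290:430,::-1]*1.5,0,255).astype(np.uint8),None,fx=5,fy=5,interpolation=cv2.INTER_CUBIC))
E
```

```text
2.95 [ 1.79976411e+02 -8.50037174e-02  1.80450060e+01] loc tip [-0.0941827   0.00432153  0.02510823] [-0.59466298  0.10719871 -0.30233536]
F 0 [-0.0895  0.02  ] [0.0047 0.0051]
F 10 [-0.0845  0.0353] [ 0.0097 -0.0102]
F 20 [-0.0766  0.0495] [ 0.0176 -0.0244]
F 30 [-0.0661  0.0619] [ 0.0281 -0.0368]
F 40 [-0.0534  0.0722] [ 0.0408 -0.0471]
F 50 [-0.0388  0.0799] [ 0.0554 -0.0547]
F 60 [-0.0229  0.0846] [ 0.0712 -0.0595]
F 70 [-0.0064  0.0863] [ 0.0878 -0.0612]
F 80 [0.0103 0.0847] [ 0.1045 -0.0596]
F 90 [0.0265 0.08  ] [ 0.1207 -0.0549]
R 90 [0.0265 0.08  ] [ 0.1207 -0.0549]
R 95 [0.0347 0.0781] [ 0.1289 -0.053 ]
R 100 [0.0428 0.0754] [ 0.1369 -0.0503]
R 105 [0.0505 0.0718] [ 0.1447 -0.0467]
R 110 [0.0578 0.0675] [ 0.152  -0.0424]
R 115 [0.0648 0.0625] [ 0.1589 -0.0374]
R 120 [0.0712 0.0568] [ 0.1653 -0.0317]
```

View pics/s2.png

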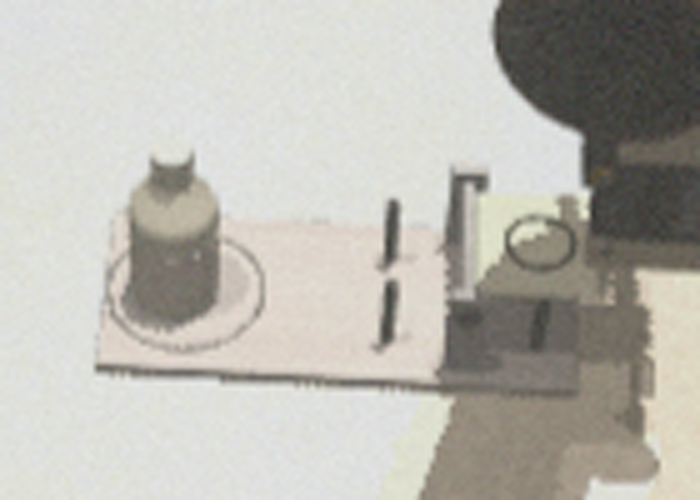

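play_rows(
  series=[
    [0,0.004,0,0.001,0],
    [0,0.006,0,-0.003,0],
    [0,0.009,0,-0.009,0],
    [0,0.012,0,-0.015,0],
    [0,0.017,0,-0.022,0],
    [0,0.022,0,-0.029,0],
    [0,0.028,0,-0.036,0],
    [0,0.034,0,-0.042,0],
    [0,0.041,0,-0.047,0],
    [0,0.041,0,-0.047,0],
  ],
)

```text
clock: 4.0
tool_pos: [0.5208, -0.1561, 0.2031]
orientation: [180.0, -0.1, 18.0]
force: [-1.6, 0.2, 3.3]
opening: 0.0004
```

```bash
python3 - <<'E'
from h import *
from plant import get_obs,snapshot
o=get_obs();l=loc(o);print(o["clock"],"loc tip",l,o["force"])
s=snapshot("side");cv2.imwrite("pics/s3.png",cv2.resize(np.clip(s["frame"][120:220,290:430,::-1]*1.5,0,255).astype(np.uint8),None,fx=5,fy=5,interpolation=cv2.INTER_CUBIC))
s=snapshot("wrist");cv2.imwrite("pics/w3.png",np.clip(s["frame"][:,:,::-1]*1.3,0,255).astype(np.uint8))
E
```

```text
4.0 loc tip [-0.05252226  0.0039989   0.07212207] [-1.60146491  0.16430254  3.33497271]
```

View pics/s3.png

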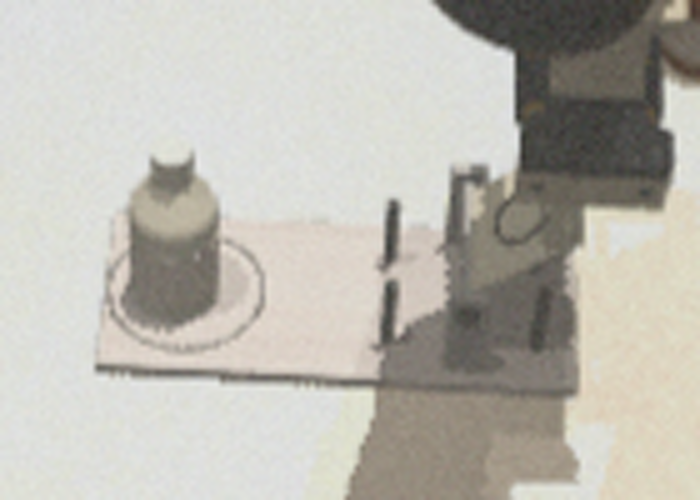

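View pics/w3.png

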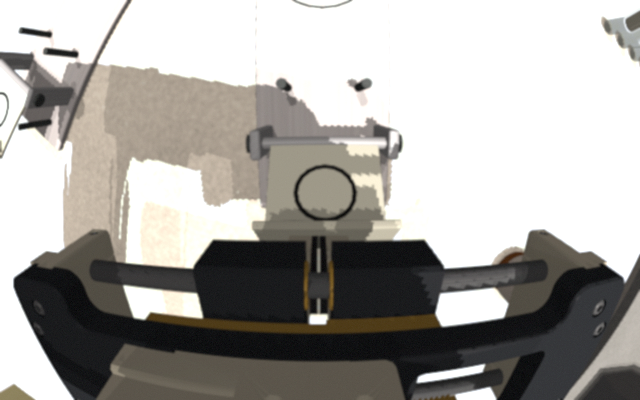

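The flag has followed to about 40° (its ring is foreshortened at 520,220 in the side crop) with only about 3 N. I'll carry on over the top.

play_rows(
  series=[
    [0,0.007,0,-0.004,0],
    [0,0.014,0,-0.007,0],
    [0,0.022,0,-0.0095,0],
    [0,0.03,0,-0.0115,0],
    [0,0.038,0,-0.013,0],
    [0,0.046,0,-0.0135,0],
    [0,0.055,0,-0.013,0],
    [0,0.063,0,-0.012,0],
    [0,0.071,0,-0.01,0],
    [0,0.079,0,-0.007,0],
  ],
)

```text
clock: 5.1
tool_pos: [0.5957, -0.1316, 0.2096]
orientation: [180.0, -0.1, 18.0]
force: [0.9, 3.7, 7.6]
opening: 0.0005
```

```bash
python3 - <<'E'
from h import *
from plant import get_obs,snapshot
o=get_obs();l=loc(o);print(o["clock"],"loc tip",l,o["force"])
s=snapshot("side");cv2.imwrite("pics/s4.png",cv2.resize(np.clip(s["frame"][120:220,290:430,::-1]*1.5,0,255).astype(np.uint8),None,fx=5,fy=5,interpolation=cv2.INTER_CUBIC))
s=snapshot("wrist");cv2.imwrite("pics/w4.png",np.clip(s["frame"][:,:,::-1]*1.3,0,255).astype(np.uint8))
E
```

```text
5.1 loc tip [0.0262902  0.00415458 0.07860634] [0.9384868  3.65228817 7.62519465]
```

View pics/s4.png

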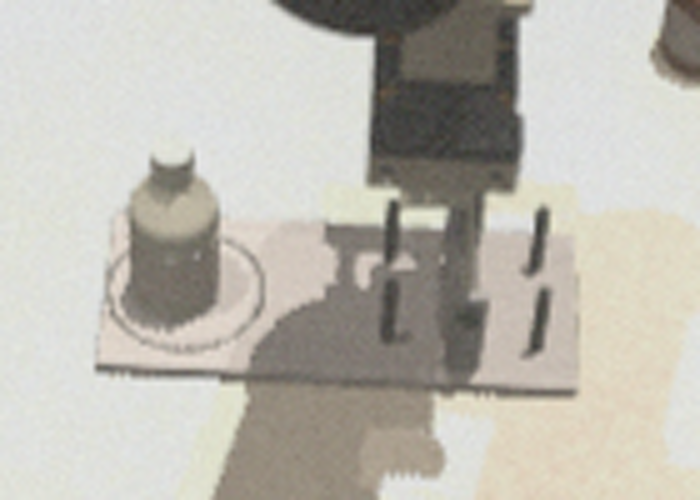

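View pics/w4.png

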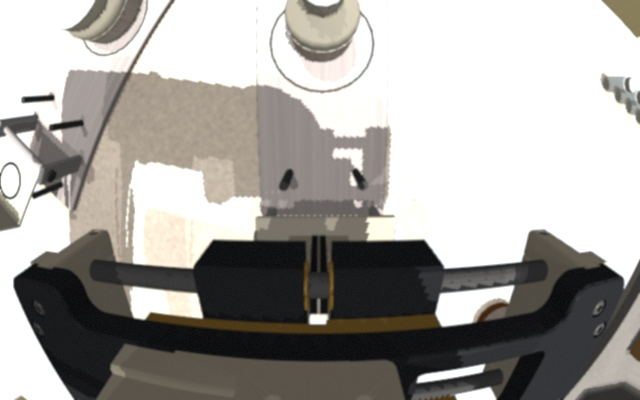

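The flag is upright, with the plate edge-on under the fingers at (465,240). Next I'll press the fin on past upright.

play_rows(
  series=[
    [0,0.004,0,0.001,0],
    [0,0.008,0,0.002,0],
    [0,0.012,0,0.0035,0],
    [0,0.016,0,0.005,0],
    [0,0.02,0,0.007,0],
    [0,0.024,0,0.009,0],
    [0,0.028,0,0.011,0],
    [0,0.032,0,0.0135,0],
    [0,0.035,0,0.016,0],
    [0,0.038,0,0.018,0],
  ],
)

```text
clock: 6.2
tool_pos: [0.6307, -0.1202, 0.1908]
orientation: [-180.0, 0.0, 18.0]
force: [1.1, 1.3, 1.9]
opening: 0.001
```

```bash
python3 - <<'E'
from h import *
from plant import get_obs,snapshot
o=get_obs();l=loc(o);print(o["clock"],"loc tip",l,o["force"])
s=snapshot("side");cv2.imwrite("pics/s5.png",cv2.resize(np.clip(s["frame"][120:220,290:430,::-1]*1.5,0,255).astype(np.uint8),None,fx=5,fy=5,interpolation=cv2.INTER_CUBIC))
E
```

```text
6.2 loc tip [0.06308462 0.0042453  0.05975592] [1.09816811 1.30696131 1.93157293]
```

View pics/s5.png

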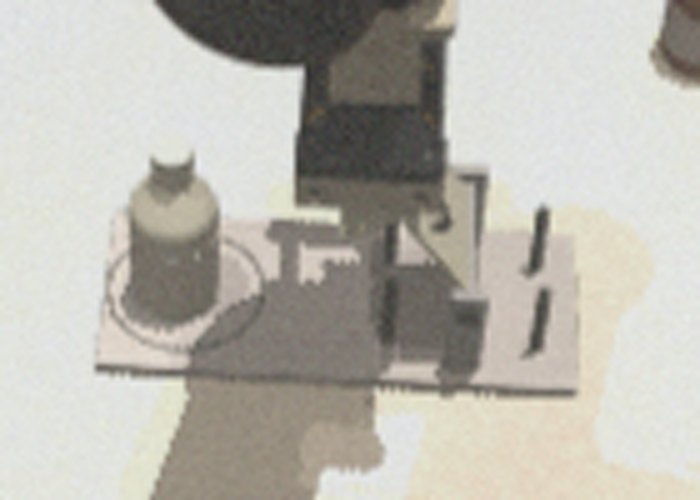

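It's past upright at about 115° with the tick side showing (440,230). I'll lift clear, go back behind the plate and come down beside the tick face.

play_rows(
  series=[
    [0,0,0,-0.03,0],
    [0,0,0,-0.06,0],
    [0,-0.03,0,-0.06,0],
    [0,-0.07,0,-0.06,0],
    [0,-0.105,0,-0.06,0],
    [0,-0.105,0,-0.06,0],
    [0,-0.105,0,-0.03,0],
    [0,-0.105,0,0,0],
    [0,-0.105,0,0.013,0],
    [0,-0.105,0,0.013,0],
  ],
)

```text
clock: 7.25
tool_pos: [0.5291, -0.1529, 0.1759]
orientation: [-179.9, 0.3, 18.0]
force: [-1.0, -0.5, 0.5]
opening: 0.0002
```

```bash
python3 - <<'E'
from h import *
from plant import get_obs,snapshot
o=get_obs();l=loc(o);print(o["clock"],"loc tip",l,o["force"])
s=snapshot("side");cv2.imwrite("pics/s6.png",cv2.resize(np.clip(s["frame"][120:220,290:430,::-1]*1.5,0,255).astype(np.uint8),None,fx=5,fy=5,interpolation=cv2.INTER_CUBIC))
for th in range(110,181,5):
    p=tick(th,.050+.012*(th-110)/70);print(th,p.round(4),((p-l[[0,2]])*[1,-1]).round(4))
E
```

```text
7.25 loc tip [-0.04360226  0.0045209   0.04493402] [-0.95831103 -0.51230129  0.49560527]
110 [0.0034 0.0485] [ 0.047  -0.0036]
115 [0.0079 0.048 ] [ 0.0515 -0.0031]
120 [0.0125 0.047 ] [ 0.0561 -0.0021]
125 [0.017  0.0456] [ 0.0606 -0.0007]
130 [0.0214 0.0438] [0.065  0.0011]
135 [0.0257 0.0416] [0.0693 0.0034]
140 [0.0298 0.0389] [0.0735 0.006 ]
145 [0.0338 0.0358] [0.0774 0.0091]
150 [0.0375 0.0323] [0.0811 0.0126]
155 [0.0409 0.0285] [0.0845 0.0165]
160 [0.044  0.0243] [0.0876 0.0207]
165 [0.0467 0.0197] [0.0903 0.0252]
170 [0.0491 0.0149] [0.0927 0.03  ]
175 [0.051  0.0098] [0.0946 0.0351]
180 [0.0525 0.0045] [0.0961 0.0404]
```

View pics/s6.png

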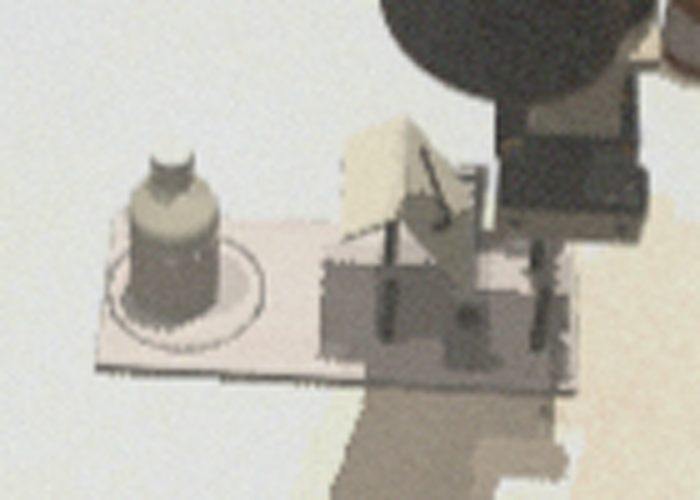

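The flag stays at about 120° with its tick side toward the hand (430,190), and the hand is behind it. Now I'll push the tick face forward and down.

play_rows(
  series=[
    [0,0.02,0,-0.003,0],
    [0,0.042,0,-0.003,0],
    [0,0.052,0,-0.003,0],
    [0,0.058,0,-0.001,0],
    [0,0.065,0,0.001,0],
    [0,0.071,0,0.005,0],
    [0,0.077,0,0.009,0],
    [0,0.081,0,0.013,0],
    [0,0.086,0,0.019,0],
    [0,0.09,0,0.025,0],
  ],
)

```text
clock: 8.3
tool_pos: [0.6165, -0.1248, 0.1526]
orientation: [-180.0, -0.0, 18.0]
force: [-0.5, -0.8, 0.1]
opening: 0.0006
```

```bash
python3 - <<'E'
from h import *
from plant import get_obs,snapshot
o=get_obs();l=loc(o);print(o["clock"],"loc tip",l,o["force"])
s=snapshot("side");cv2.imwrite("pics/s7.png",cv2.resize(np.clip(s["frame"][120:220,290:430,::-1]*1.5,0,255).astype(np.uint8),None,fx=5,fy=5,interpolation=cv2.INTER_CUBIC))
E
```

```text
8.3 loc tip [0.04820647 0.004204   0.02161751] [-0.49951906 -0.77446353  0.13051463]
```

View pics/s7.png

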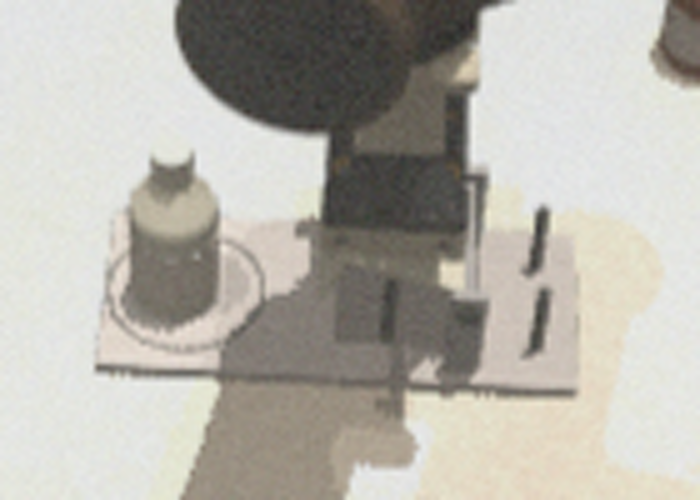

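play_rows(
  series=[
    [0,0.002,0,0.003,0],
    [0,0.004,0,0.006,0],
    [0,0.005,0,0.009,0],
    [0,0.006,0,0.012,0],
    [0,0.006,0,0.014,0],
    [0,0.006,0,0.015,0],
    [0,0.006,0,0.015,0],
  ],
)

```text
clock: 9.05
tool_pos: [0.6219, -0.1231, 0.1381]
orientation: [-180.0, 0.0, 18.0]
force: [-0.0, -0.4, 0.1]
opening: 0.0009
```

```bash
python3 - <<'E'
from h import *
from plant import get_obs,snapshot
o=get_obs();l=loc(o);print(o["clock"],"loc tip",l,o["force"])
E
```

```text
9.05 loc tip [0.05379431 0.00422942 0.0070607 ] [-0.04912981 -0.39345381  0.0641521 ]
```

play_rows(
  series=[
    [0,0,0,0.001,0],
    [0,0,0,0.002,0],
    [0,0,0,0.003,0],
    [0,0,0,0.003,0],
  ],
)

```text
clock: 9.45
tool_pos: [0.6219, -0.123, 0.135]
orientation: [-180.0, 0.0, 18.0]
force: [0.4, 0.5, 0.2]
opening: 0.0001
```

```bash
python3 - <<'E'
from h import *
from plant import get_obs,snapshot
o=get_obs();l=loc(o);print(o["clock"],"loc tip",l,o["force"])
s=snapshot("wrist");cv2.imwrite("pics/w8.png",np.clip(s["frame"][:,:,::-1]*1.3,0,255).astype(np.uint8))
E
```

```text
9.45 loc tip [0.05381096 0.0042302  0.00401877] [0.41864256 0.48264711 0.24043486]
```

View pics/w8.png

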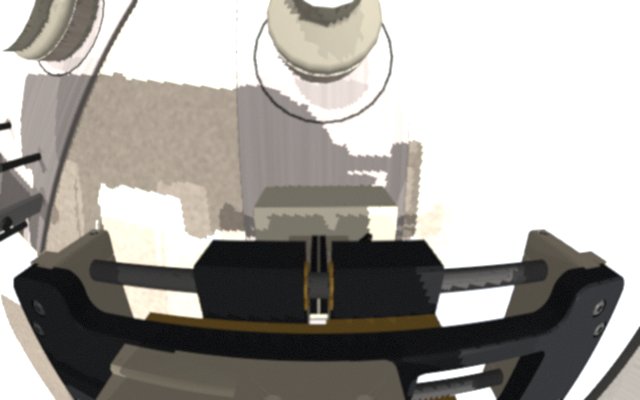

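The plate's end and tick mark show just ahead of the fingers (325,210), and there is almost no force. I'll lift off and measure the flag.

play_rows(
  series=[
    [0,0,0,-0.03,0],
    [0,0,0,-0.07,0],
    [0,-0.04,0,-0.11,0],
    [0,-0.09,0,-0.15,0],
    [0,-0.14,0,-0.15,0],
    [0,-0.19,0,-0.15,0],
    [0,-0.19,0,-0.15,0],
    [0,-0.19,0,-0.15,0],
  ],
)

```text
clock: 10.3
tool_pos: [0.4391, -0.1824, 0.2862]
orientation: [180.0, -0.1, 17.9]
force: [0.6, -0.4, -0.1]
opening: 0.0002
```

```bash
python3 - <<'E'
from h import *
from plant import get_obs,snapshot
o=get_obs();l=loc(o);print(o["clock"],"loc tip",l,o["force"])
for n in("side","top"):
    S=snapshot(n);np.savez(f"{n}9.npz",**S);f=S["frame"][:,:,::-1]
    f=f[110:250,270:430] if n=="side" else f[145:265,240:400]
    cv2.imwrite(f"pics/{n}9.png",cv2.resize(np.clip(f*1.5,0,255).astype(np.uint8),None,fx=4,fy=4,interpolation=cv2.INTER_CUBIC))
    P=(cloud(S)-O)@Rs
    q=P[(S["z_map"]>0)&(abs(P[...,1])<.03)&(P[...,0]>.012)&(P[...,0]<.074)&(P[...,2]>-.025)&(P[...,2]<.06)]
    a=np.polyfit(q[:,0],q[:,2],1);print(n,len(q),"slope deg",np.degrees(np.arctan(a[0])),"z at 0",a[1])
E
```

```text
10.3 loc tip [-0.13830705  0.0042628   0.15520067] [ 0.62063478 -0.35049539 -0.09911529]
side 308 slope deg 1.2841300634619477 z at 0 0.0030857750759714546
top 339 slope deg 2.213208219882929 z at 0 0.0019452275032662545
```

View pics/side9.png

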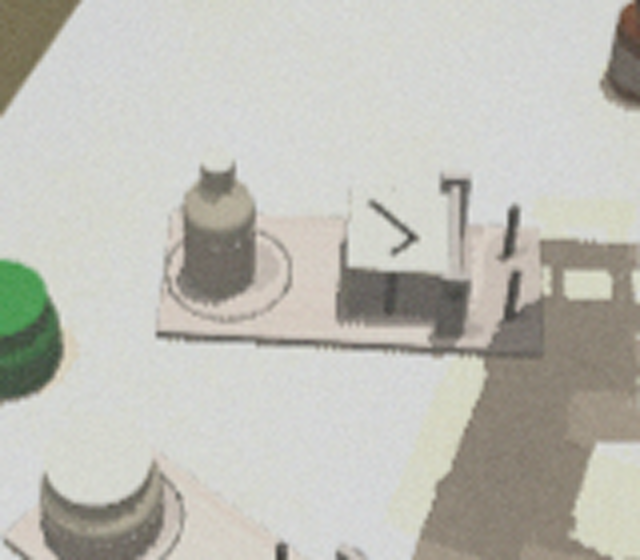

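View pics/top9.png

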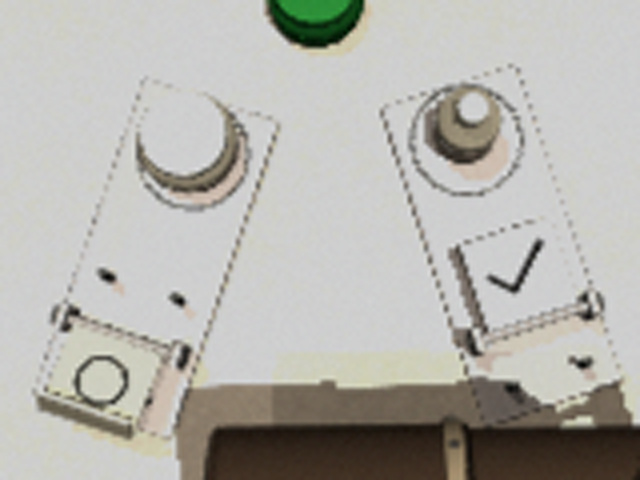

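```bash
python3 - <<'E'
from h import *
from plant import get_obs,close_job
a=np.load("top0.npz")["frame"].astype(int);b=np.load("top9.npz")["frame"].astype(int)
d=abs(a-b).max(2)
for n,(x0,x1,y0,y1) in dict(bottle=(340,374,160,196),tub=(270,304,164,200),tubflag=(250,290,220,256),tips=(178,215,218,262),amber=(440,472,236,262)).items():
    print(n,(d[y0:y1,x0:x1]>40).mean().round(3))
o=get_obs();print(abs(o["qvel"]).max(),o["force"]); close_job()
E
```

```text
bottle 0.0
tub 0.0
tubflag 0.045
tips 0.0
amber 0.024
1.7230063940991227 [ 0.81602871  0.2403678  -0.33934996]
the job is handed in; nothing more can be done
```

The flag on the bottle's stand now lies on the far side with its tick face up, and I've handed the job in. I pushed it there with the fingers shut, first on the fin up past upright to about 115–120°. I then pushed the tick face forward and down, and backed the hand off. The forces I read between moves peaked at about 8 N, and the robot's clock was about 10.4 s at hand-in.

What the last checks showed:
- **Flag angle:** the side camera's depth put it 1.3° off flat and the top camera's 2.2°. Both are inside the 8° limit, though calibration adds roughly 2° of uncertainty. I didn't feel a firm stop in the last press: the force was near zero, so I judged it seated from depth and the pictures.
- **Bottle, tub and tip box:** the start and end top views show no pixel change there.
- **Tub flag and amber bottle:** small pixel changes, 4.5% around the tub's flag and 2.4% around the amber bottle. I put these down to the arm and its shadow but did not measure them separately. In the last top view the tub's flag looks unmoved. I didn't look at the amber bottle again in that view.
- **Hand:** at hand-in the tool was about 0.29 m up on the robot's side, touching nothing. The fastest joint still read 1.7 deg/s as the arm settled.

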